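# Drop the mushroom dryer's top tray home

## Robot

A 6-joint arm with a two-finger parallel gripper is mounted at the origin on the work surface. World frame = base frame: x ahead of the robot, y to its left, z up, the work surface at z = 0. Lengths are in mm, angles in rad, forces in N, time in s.
With the tool pointing down it reaches from about 350 to 975 mm from the base axis. Payload 7.1 kg.
Tool frame: the origin (TCP) lies at the very end of the fingers, on their centre line; the grasp point (between the pads) lies 19 mm behind it (ctrl.pinch_z is the z of the grasp point in the tool frame, in mm); z points along the fingers, y is the direction in which the jaws open and shut (so a half turn about z gives the same grasp; the last joint's range is limited). The gripper opens to 88 mm and grips with 3 to 60 N. Pads are 20 mm wide; open, the fingers measure 115 mm over their backs; the gripper's body (75 mm by 178 mm) begins 61 mm behind the grasp point.
Start: joints at [1.115, 0.423, 1.63, -0, 1.089, -0.019], TCP at [264.369, 566.316, 194.575] pointing down, gripper open.
Joint ranges: [-3, 3], [-0.9, 2.11], [0.09, 2.58], [-1.31, 4.45], [0.11, 2.69], [-2.54, 2.54]. Speed limits (rad/s): [2.39, 2.39, 3.01, 3.14, 3.14, 3.14].

## Interface

Orientations are given as a rotation vector (axis times angle).
In Python, from workcell import get_obs, optics, ctrl gives the robot as it stands.
- The arm moves only by the shell command python3 -m jog 'ROWS'. ROWS is a JSON object of lists of equal length, an entry for each row: "delta_rot": the turn, a rotation vector about the tool's x, y, z in rad, a list of three; "translation": the shift along the tool's x, y, z in mm, a list of three; "hand": the opening, from -1 (shut) to 1 (fully open). In form: {"delta_rot": [[rx, ry, rz], ...], "translation": [[x, y, z], ...], "hand": [hand, ...]}. A call has 1 to 5 rows; each row is the pose to reach, as a shift and turn from the pose commanded when the call began, along the tool's axes at that moment; what a row does not reach only later rows make up. A row lasts 1/10 s, in which the tool goes at most 50 mm and 8.59 degrees, less where a joint would pass 70% of its speed; a pose out of reach is approached as far as the arm can. A call with a gripper value outside its range is refused whole. The fingers move at their own pace and stop on an object; the grip force is fixed at half the most. Time passes only in rows, so rows that repeat a pose let the fingers close. It gives the time, the measured TCP pose, the force and the opening at its end, in the units of the state.
- get_obs(): the state, without advancing time (a new reading comes with each control period).
- optics.get_image(name): name is "side" or "top"; returns the picture (480x640x3 uint8, red, green, blue); there is no depth.
- optics.calibration(name): a dict with "intrinsics" (3x3 intrinsics, pixels), "cam_to_world" (4x4, takes a point from camera to world coordinates). Camera axes: x right, y up, looking along -z (the intrinsics and any distortion apply to the point x, -y, -z); pixel columns grow to the right and rows downward; lengths in mm; the calibration is good to about 2 mm. A picture is of the moment at which its call begins. calibration takes no time and is no camera call.
- ctrl.close_job(): hands the job in, once; it reports no verdict.
The state is a dict: "t": time; "qpos": joint angles; "qvel": joint speeds; "joint_torque": joint torques, N m; "ee_pos": TCP position; "orientation": TCP orientation; "ft_force": force on the tool from outside, world axes, zero at the start; "moment": the same for the moment, N m; "width": finger opening in mm.
Only numpy, scipy, OpenCV 4.12 (cv2) and the standard library are available. Lean on these libraries where they do the work, as an engineer would, in place of code of your own. Each camera call takes 0.05 s, during which the arm holds its last target. There are 200 camera calls.

## Task

The top tray of the mushroom dryer was put on askew and rides high: the three lugs in its hub stand on top of the air column instead of in the column's three slots. Turn the tray until the lugs line up with the slots and it drops down flush onto the tray below. Keep the mushrooms on the tray, and leave everything else on the table where it is.

Things in the scene. Friction and masses are not known exactly. Their poses are not given: they have to be found in the camera images.
- dryer: round food dryer, fixed, axis vertical; origin on the axis at table height, its control panel on its -x side. Grey base 250 mm across, 90 mm high (its dial sticks out to 147 mm from the axis), and on it two white trays already home, whose rims are 122 and 154 mm above the table. Each has three grip tabs like the top tray's, at azimuths 0, 120 and 240 degrees from the dryer's x axis, tops flush with the rim.
- column (a point): centre of the open top of the dryer's grey air column, 174 mm above the table; axes as the dryer's. The column is a tube 79 mm outside and 66 mm inside; three slots 17 mm wide and 14 mm deep are cut down into its top edge at azimuths 0, 120 and 240 degrees from the x axis.
- tray: loose white top tray, 0.25 to 0.42 kg: wall 251 mm across (255 over the bead at the rim), 32 mm high; origin on its axis at the wall's lower edge, z up; mesh floor 6 mm above the origin. It starts level, origin 166 mm above the table (12 mm gap under its wall), and turns freely either way. With its tabs right over those below (any of three ways, within 3 degrees) it falls by its weight and locks: origin at 154 mm.
- hub (a point): on the tray's axis, 8 mm above its origin, axes as the tray's: level with the undersides of the three lugs, 12 mm wide and 6 mm thick, that reach in to 30 mm from the axis inside the open hub sleeve at azimuths 0, 120 and 240 degrees from the x axis. The sleeve (83 mm inside, 90 mm outside, 40 mm long) fits over the column with 2 mm to spare all round; its top is 26 mm above the tray's origin.
- tab (a point): outer end of one of the tray's three flat grip tabs, at its mid-thickness: 151 mm from the tray's axis on its x axis, 27 mm above its origin; axes as the tray's. The other two are at azimuths 120 and 240 degrees. Each sticks out 25 mm from the wall, is 40 mm wide (along the rim) and 10 mm thick, its top flush with the rim. A fingertip beside it outside the wall can push it round.
- cap: reddish-brown mushroom cap, round, 47 mm across and 22 mm high, flat side down, loose on the tray's mesh; origin at the centre of its underside
- bracket: dark brown bracket fungus, a disc 58 mm across and 14 mm high, loose on the tray's mesh; origin at the centre of its underside
- bolete: slice of a bolete, T-shaped, 45 by 44 mm and 14 mm thick, pale stem and brown cap, loose on the tray's mesh; origin under its middle
- mug: white enamel mug, 82 mm across and 78 mm high, with a handle; origin at the centre of its underside. Bystander.
- dish: glass bowl, 124 mm across and 42 mm high; origin at the centre of its underside. Bystander.
- box: open clear plastic box, 110 by 110 by 60 mm high; origin at the centre of its underside. Bystander.
- jar: glass jar with a screw lid, 72 mm across and 85 mm high; origin at the centre of its underside. Bystander.
- brush: small brush, 170 mm long, lying on the table along its own x axis. Bystander.
There are look-alikes about, which are no part of the job. Leave any red or turquoise look-alike of the bolete alone. What is shaped like the cap but purple is not meant.

How it is judged (in metres and radians):
At the end, for the whole second after the job is handed in: The top tray lies flush on the tray below (no more than 3 mm higher than home, level within 1.4 degrees, centred on the column within 5 mm) and at rest, its lugs in the column's slots, with the three mushrooms still lying in it (z of tray in the frame of dryer between 0.15 and 0.157 m and horizontal distance between tray and dryer below 0.005 m and angle between tray's own z axis and vertical below 0.025 rad and linear speed of tray below 0.01 m/s and horizontal distance between each of cap, bracket, bolete and tray below 0.12 m and z of cap in the frame of tray between 0 and 0.045 m and z of bracket in the frame of tray between 0 and 0.045 m and z of bolete in the frame of tray between 0 and 0.045 m); the robot touches nothing.
It fails at once if a mushroom leaves the tray (horizontal distance between any of cap, bracket, bolete and tray above 0.13 m or z of any of cap, bracket, bolete in the frame of tray below -0.01 m).
It fails at once if the mug, the dish, the box, the jar or the brush is moved by more than 30 mm (distance of any of mug, dish, box, jar, brush from where it was at the start of the episode above 0.03 m).
It also fails if it takes over 35 s, if anything falls off the work surface, if the arm or the gripper's body presses on something with over 40 N, if the wrist force passes 120 N, or if a joint passes its speed limit or range.

## Working session

There is one attempt and no reset: what is moved stays moved. The work goes in short steps, Python scripts to look and compute and a shell command to move; the robot and the scene stay as the last step left them, time stands still between calls to the robot, and variables do not carry over. Pictures are saved under pics/ and viewed, about 8 in all and at most 12, crops included, and the job is handed in when it is done.

```bash
mkdir -p pics; python3 - <<'E'
from workcell import get_obs, optics, ctrl
import cv2
o=get_obs();print({k:o[k] for k in('t','ee_pos','orientation','ft_force','width')})
for n in('top','side'):
    cv2.imwrite(f'pics/{n}0.png',optics.get_image(n)[:,:,::-1])
    c=optics.calibration(n);print(n,c)
E
```

```text
{'t': 0.0, 'ee_pos': array([264.09678173, 565.77337263, 193.78805473]), 'orientation': array([-6.80560863e-01, -3.06661989e+00,  2.39438262e-03]), 'ft_force': array([ 0.4025989 , -0.16565351,  0.46747311]), 'width': 87.9735578886646}
top {'intrinsics': array([[543.45691138,   0.        , 321.14036035],
       [  0.        , 543.45691138, 231.40365414],
       [  0.        ,   0.        ,   1.        ]]), 'cam_to_world': array([[ 2.01994420e-02,  9.94233605e-01, -1.05316290e-01,
         4.07282673e+02],
       [-9.99720280e-01,  2.13816919e-02,  1.01086434e-02,
         3.87962928e+00],
       [ 1.23021934e-02,  1.05082642e-01,  9.94387396e-01,
         1.27232925e+03],
       [ 0.00000000e+00,  0.00000000e+00,  0.00000000e+00,
         1.00000000e+00]])}
side {'intrinsics': array([[465.60664758,   0.        , 319.34727437],
       [  0.        , 465.60664758, 244.1900227 ],
       [  0.        ,   0.        ,   1.        ]]), 'cam_to_world': array([[ 9.73517808e-01,  1.65782365e-01, -1.57414374e-01,
         3.69757577e+02],
       [-2.28602848e-01,  7.00058322e-01, -6.76505051e-01,
        -8.48107439e+02],
       [-1.95336450e-03,  6.94575089e-01,  7.19417563e-01,
         1.01818250e+03],
       [ 0.00000000e+00,  0.00000000e+00,  0.00000000e+00,
         1.00000000e+00]])}
```

View pics/top0.png

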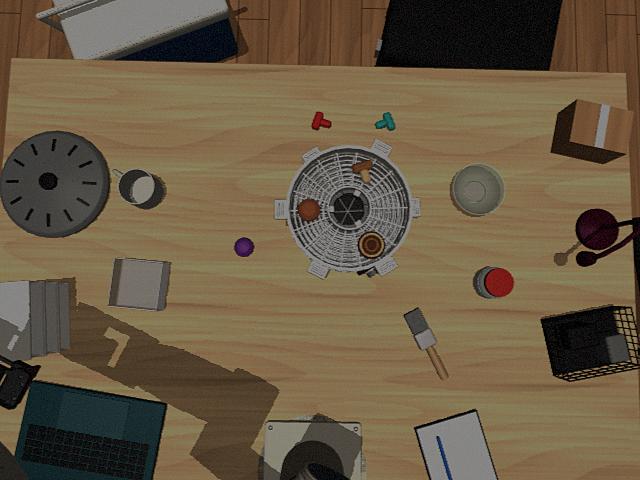

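View pics/side0.png

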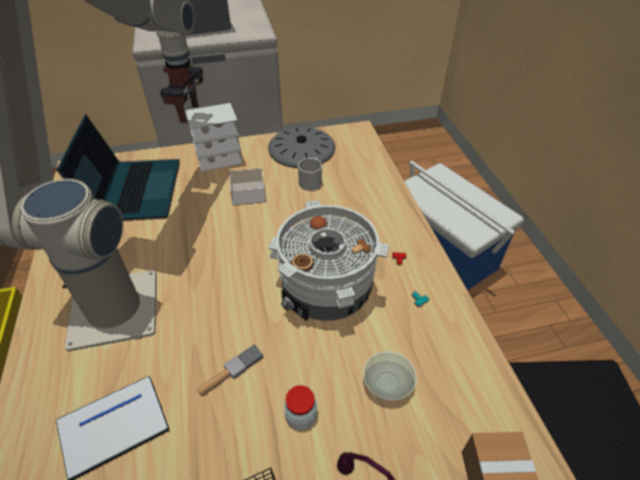

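```bash
python3 - <<'E'
import cv2
a=cv2.imread('pics/top0.png')[135:285,260:440];cv2.imwrite('pics/topc.png',cv2.resize(a,None,fx=4,fy=4,interpolation=cv2.INTER_CUBIC))
E
cat > h.py <<'E'
import numpy as np, cv2
from workcell import get_obs, optics, ctrl
def px(n,P):
    c=optics.calibration(n);T=np.linalg.inv(c['cam_to_world']);P=np.atleast_2d(P)
    q=P@T[:3,:3].T+T[:3,3];q=q*[1,-1,-1];q=q@c['intrinsics'].T
    return q[:,:2]/q[:,2:]
def ray(n,uv,z):
    c=optics.calibration(n);T=c['cam_to_world'];uv=np.atleast_2d(uv)
    d=np.c_[uv,np.ones(len(uv))]@np.linalg.inv(c['intrinsics']).T*[1,-1,-1]@T[:3,:3].T
    o=T[:3,3];return o+d*((z-o[2])/d[:,2:])
E
python3 - <<'E'
from h import *
print('tray-level guess centre',ray('top',[349.5,208.5],195))
for n,u in dict(a=(281,209),b=(383,147),c=(386,265),A=(415,208),B=(310,154),C=(319,270)).items(): print(n,ray('top',u,195).round(),ray('top',u,154).round())
E
```

```text
tray-level guess centre [[568.74508581 -62.95733568 195.        ]]
a [[565.  74. 195.]] [[571.  77. 154.]]
b [[ 696. -129.  195.]] [[ 707. -134.  154.]]
c [[ 457. -137.  195.]] [[ 459. -142.  154.]]
A [[ 573. -194.  195.]] [[ 579. -202.  154.]]
B [[678.  19. 195.]] [[689.  19. 154.]]
C [[445.  -4. 195.]] [[446.  -5. 154.]]
```

View pics/topc.png

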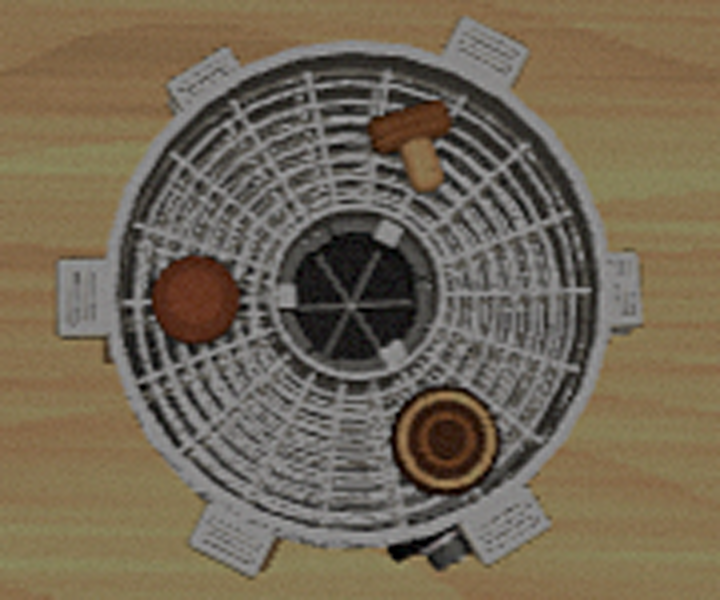

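```bash
cat >> h.py <<'E'
def outl(c,z,yaw,R=151,w=20,r0=126):
    out=[]
    for k in range(3):
        a=yaw+np.radians(120*k);e=np.array([np.cos(a),np.sin(a)]);t=np.array([-e[1],e[0]])
        out.append(np.array([[*(c+e*r+t*s),z] for r,s in((r0,-w),(R,-w),(R,w),(r0,w))]))
    return out
E
python3 - <<'E'
from h import *
from scipy.optimize import least_squares
off=np.array([260,135])
# mid outer ends (crop px)
top=np.array([(58,297),(498,33),(521,543)])/4+off
low=np.array([(641,290),(201,68),(228,560)])/4+off
T=ray('top',top-.0,198)[:,:2];L=ray('top',low,154)[:,:2]
from itertools import permutations
def fit(P):
    f=lambda p:np.r_[[p[:2]+151*np.array([np.cos(p[2]+k*2*np.pi/3),np.sin(p[2]+k*2*np.pi/3)])-q for k,q in enumerate(P)]].ravel()
    r=min((least_squares(lambda p,pp=pp:np.ravel([p[:2]+151*np.array([np.cos(p[2]+k*2*np.pi/3),np.sin(p[2]+k*2*np.pi/3)])-q for k,q in enumerate(pp)]),[568,-62,1.]) for pp in permutations(P)),key=lambda r:r.cost)
    print(r.x[:2],np.degrees(r.x[2])%120,r.fun.round(1));return r.x
a=fit(T);b=fit(L)
im=cv2.imread('pics/top0.png')[135:285,260:440];im=cv2.resize(im,None,fx=4,fy=4,interpolation=cv2.INTER_CUBIC)
c=a[:2]
for p,z,col in((a,198,(0,255,0)),(b,154,(0,0,255)),(b,122,(255,0,0))):
    for q in outl(c,z,p[2]): cv2.polylines(im,[((px('top',q)-off)*4).round().astype(int)],False,col,1)
cv2.imwrite('pics/ov.png',im)
for n in('mug',):pass
E
```

```text
[570.89181467 -63.34470781] 92.90237343710133 [ 2.  -0.4 -0.2  0.6 -1.7 -0.2]
[569.61273104 -65.00049381] 34.23179733147177 [-2.   1.5  0.5 -2.6  1.5  1.2]
```

View pics/ov.png

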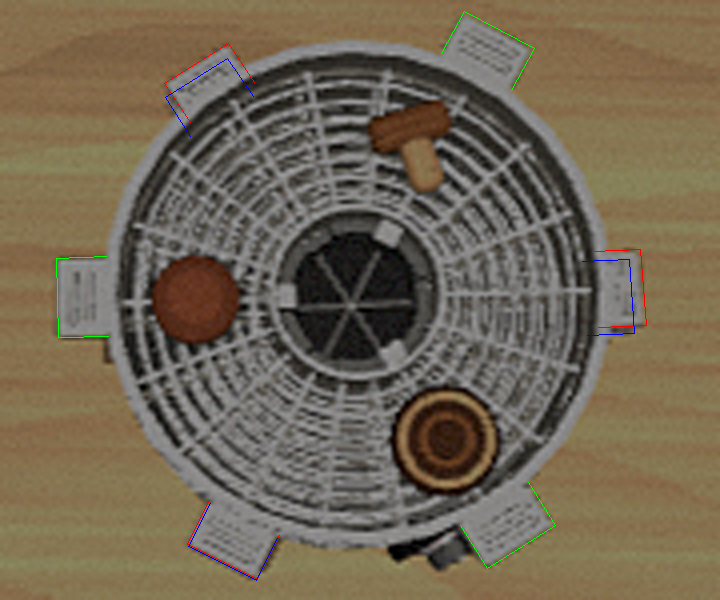

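The six tabs are clear. The top tray's tabs sit at world azimuths of about 93, 213 and 333°, and the lower ones at about 33°, with the axis near (571, -63). I'll push the 93° tab clockwise by about 60° with the closed fingers.

```bash
cat >> h.py <<'E'
from scipy.spatial.transform import Rotation as Ro
C=np.array([570.5,-63.5])
def plan(az,r=144,z=177):
    """tool-frame shift (mm) and rz (rad) from the present pose to fingertip at az (deg), jaws tangential"""
    o=get_obs();R=Ro.from_rotvec(o['orientation']);M=R.as_matrix();a=np.radians(az)
    tgt=np.array([*(C+r*np.array([np.cos(a),np.sin(a)])),z])
    ya=a-np.pi/2; ycur=np.arctan2(M[1,1],M[0,1]); d=(ya-ycur+np.pi)%(2*np.pi)-np.pi
    print('az',az,'shift',(M.T@(tgt-o['ee_pos'])).round(1),'rz',round(-d,3))
def st():
    o=get_obs();p=o['ee_pos'];d=p[:2]-C
    print('t',o['t'],'p',p.round(1),'az',np.degrees(np.arctan2(d[1],d[0])).round(1),'r',np.hypot(*d).round(1),'F',o['ft_force'].round(1),'tilt',Ro.from_rotvec(o['orientation']).as_matrix()[:,2].round(3),'q',o['qpos'].round(2))
E
python3 -c "
from h import *
plan(113,z=230)"
```

```text
az 113 shift [-436.8 -344.4  -35.6] rz 0.733
```

```bash
python3 -m jog '{"delta_rot":[[0,0,0.15],[0,0,0.3],[0,0,0.45],[0,0,0.6],[0,0,0.733]],"translation":[[-30,-20,-36],[-70,-52,-36],[-110,-84,-36],[-150,-115,-36],[-190,-150,-36]],"hand":[-1,-1,-1,-1,-1]}'; python3 -c "
from h import *
plan(113,z=230)"
```

```text
t: 0.6
ee_pos: [370.8, 354.5, 230.4]
orientation: [1.742, 2.614, -0.0]
ft_force: [1.4, 0.5, 0.6]
width: 51.5
az 113 shift [-318.7   22.4    0.5] rz -0.006
```

```bash
python3 -m jog '{"delta_rot":[[0,0,0],[0,0,0],[0,0,0],[0,0,0],[0,0,0]],"translation":[[-45,3,0],[-90,6,0],[-135,10,0],[-180,13,0],[-225,16,0]],"hand":[-1,-1,-1,-1,-1]}'; python3 -m jog '{"delta_rot":[[0,0,0],[0,0,0],[0,0,0],[0,0,0],[0,0,0]],"translation":[[-30,2,0],[-60,4,0],[-80,6,0],[-85,6,0],[-85,6,0]],"hand":[-1,-1,-1,-1,-1]}';python3 -c "
from h import *
st();plan(113,z=177)
im=optics.get_image('top')[115:295,240:460];cv2.imwrite('pics/t1.png',cv2.resize(im,None,fx=3,fy=3)[:,:,::-1])"
```

```text
t: 1.1
ee_pos: [473.2, 153.6, 230.5]
orientation: [-1.734, -2.619, 0.0]
ft_force: [0.0, -0.6, -1.1]
width: 11.2
t: 1.6
ee_pos: [511.3, 79.2, 230.3]
orientation: [-1.736, -2.618, 0.001]
ft_force: [0.3, -0.3, 0.2]
width: 0.4
t 1.6 p [511.3  79.2 230.3] az 112.5 r 154.4 F [ 0.3 -0.3  0.2] tilt [-0.001  0.    -1.   ] q [ 0.13  0.22  1.83  0.    1.09 -0.27]
az 113 shift [-10.5  -1.2  53.3] rz -0.002
```

View pics/t1.png

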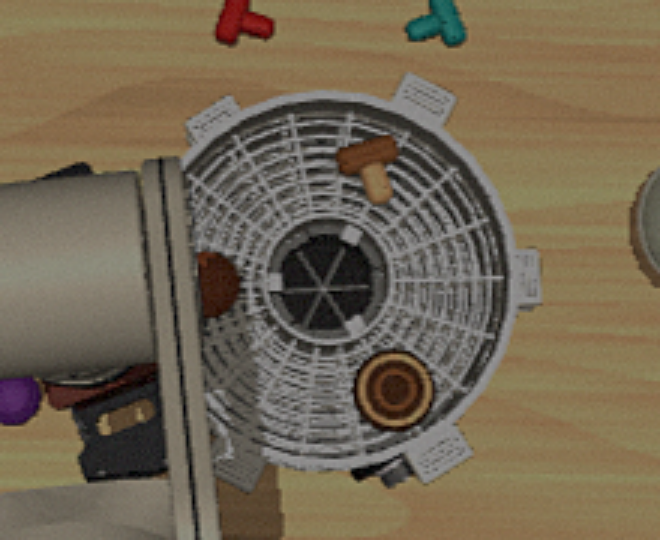

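The tray hasn't moved, and the arm hides the tab I'm pushing. I'll come down beside the tab now.

```bash
python3 -m jog '{"delta_rot":[[0,0,0],[0,0,0],[0,0,0],[0,0,0],[0,0,0]],"translation":[[-4,0,10],[-8,0,25],[-9,0,40],[-9,0,53],[-9,0,53]],"hand":[-1,-1,-1,-1,-1]}';python3 -c "
from h import *
st()
for a in (107,101,95,89,83,77):plan(a)"
```

```text
t: 2.15
ee_pos: [513.3, 71.6, 175.4]
orientation: [-1.732, -2.618, 0.004]
ft_force: [-1.3, 0.5, 0.4]
width: 0.5
t 2.15 p [513.3  71.6 175.4] az 113.0 r 146.7 F [-1.3  0.5  0.4] tilt [-0.004 -0.    -1.   ] q [ 0.12  0.29  1.88  0.    0.97 -0.29]
az 107 shift [-3.5 14.9 -1.6] rz 0.105
az 101 shift [-5.8 29.8 -1.7] rz 0.21
az 95 shift [-9.8 44.4 -1.7] rz 0.315
az 89 shift [-15.2  58.4  -1.8] rz 0.419
az 83 shift [-22.   71.9  -1.9] rz 0.524
az 77 shift [-30.2  84.5  -1.9] rz 0.629
```

```bash
python3 -m jog '{"delta_rot":[[0,0,0.06],[0,0,0.12],[0,0,0.18],[0,0,0.25],[0,0,0.315]],"translation":[[-2,9,0],[-4,18,0],[-5,27,0],[-7,36,0],[-9,44,0]],"hand":[-1,-1,-1,-1,-1]}';python3 -c "
from h import *
st()
for a in (89,83,77):plan(a)"
```

```text
t: 2.65
ee_pos: [559.7, 80.7, 178.0]
orientation: [2.126, 2.312, 0.001]
ft_force: [0.2, -0.0, -0.2]
width: 0.7
t 2.65 p [559.7  80.7 178. ] az 94.3 r 144.6 F [ 0.2 -0.  -0.2] tilt [ 0.001  0.    -1.   ] q [0.12 0.36 1.78 0.   1.01 0.04]
az 89 shift [-1.3 13.3  1. ] rz 0.101
az 83 shift [-3.6 28.2  1. ] rz 0.206
az 77 shift [-7.5 42.8  1.1] rz 0.311
```

```bash
python3 -m jog '{"delta_rot":[[0,0,0.06],[0,0,0.12],[0,0,0.18],[0,0,0.25],[0,0,0.311]],"translation":[[-1,9,1],[-2,18,1],[-4,27,1],[-6,35,1],[-7,43,1]],"hand":[-1,-1,-1,-1,-1]}';python3 -c "
from h import *
st()
for a in (71,65,59,53):plan(a)
im=optics.get_image('top')[115:295,240:460];cv2.imwrite('pics/t2.png',cv2.resize(im,None,fx=3,fy=3)[:,:,::-1])"
```

```text
t: 3.15
ee_pos: [603.0, 77.2, 177.0]
orientation: [2.459, 1.955, 0.001]
ft_force: [-1.0, -0.3, 0.1]
width: 0.2
t 3.15 p [603.   77.2 177. ] az 77.0 r 144.4 F [-1.  -0.3  0.1] tilt [ 0.  0. -1.] q [0.11 0.42 1.68 0.   1.04 0.33]
az 71 shift [-1.2 15.  -0. ] rz 0.104
az 65 shift [-3.6 29.9 -0. ] rz 0.209
az 59 shift [-7.5 44.5 -0. ] rz 0.314
az 53 shift [-12.9  58.6   0. ] rz 0.419
```

View pics/t2.png

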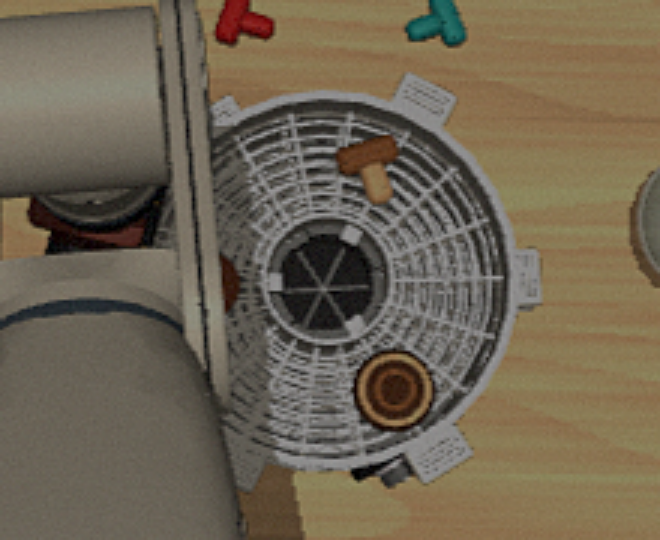

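The tray hasn't turned and there was no force at all. I'll check where the fingers really are with the side camera.

```bash
python3 - <<'E'
from h import *
o=get_obs();p=o['ee_pos']
print(px('top',p),px('side',p),px('side',[*C,198]),px('side',[564,88,198]))
im=optics.get_image('side')[:,:,::-1]
im=cv2.resize(im[140:340,220:440],None,fx=3,fy=3,interpolation=cv2.INTER_CUBIC)
for q,c in ((p,(0,0,255)),([*C,198],(0,255,0))):
    u=((px('side',q)[0]-[220,140])*3).astype(int);cv2.circle(im,tuple(map(int,u)),4,c,1)
for q in outl(C,198,np.radians(92.9)): cv2.polylines(im,[((px('side',q)-[220,140])*3).round().astype(int)],False,(0,255,0),1)
cv2.imwrite('pics/s2.png',im)
E
```

```text
[[280.57252981 191.05445617]] [[326.11498551 206.56520673]] [[326.48420502 238.98944467]] [[310.69683205 200.42829154]]
```

View pics/s2.png

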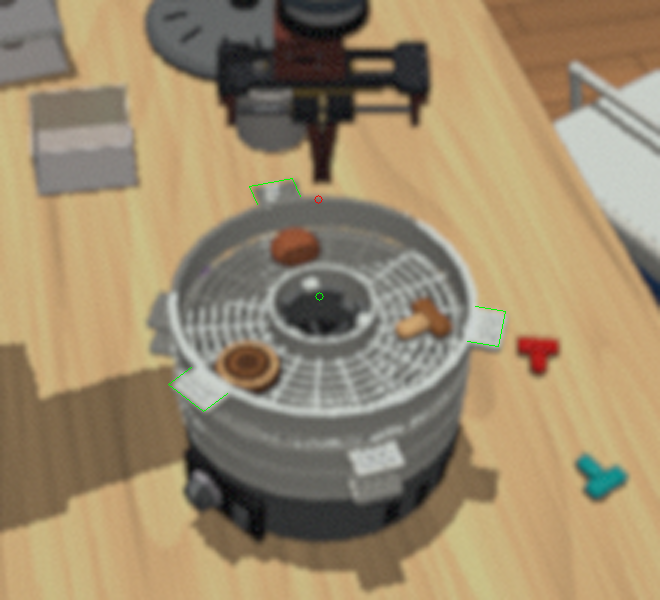

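```bash
python3 - <<'E'
from h import *
M=Ro.from_rotvec([-0.6806,-3.0666,.0024]).as_matrix();p=np.array([264.1,565.8,193.8])
tips=np.array([p+M@[0,s*50,0] for s in(-1,1)])
u=px('side',tips);print(u, px('side',p))
a=cv2.imread('pics/side0.png');a=cv2.resize(a[40:160,130:250],None,fx=4,fy=4,interpolation=cv2.INTER_CUBIC)
for q in u: cv2.circle(a,tuple(((q-[130,40])*4).astype(int).tolist()),4,(0,0,255),1)
b=cv2.imread('pics/s2.png')[0:240,200:440];b=cv2.resize(b,(480,480))
cv2.imwrite('pics/cmp.png',np.hstack([a,b])[:, :800])
E
```

```text
[[184.31518165 130.9546848 ]
 [196.26343099 114.97421947]] [[190.42194707 122.78704866]]
```

View pics/cmp.png

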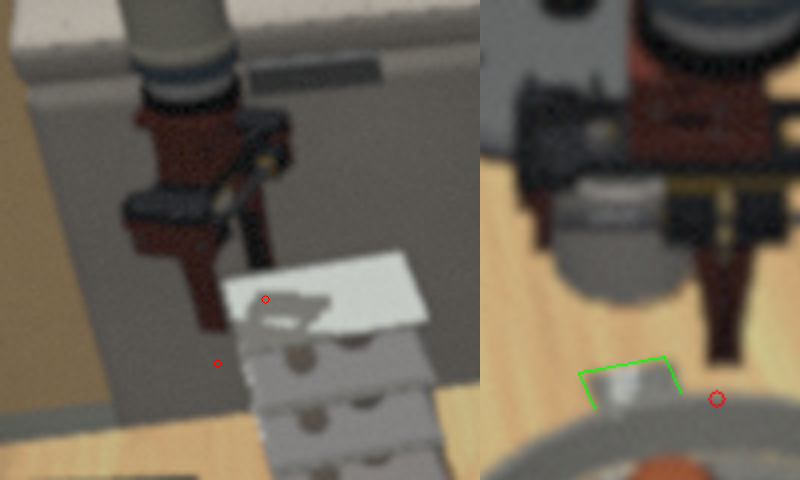

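Both side views show the visible fingertips about 20 mm above the reported TCP, so the fingers probably passed over the tab. I'll go about 22 mm lower, where no lower tab is nearby, and push back counter-clockwise while watching the force.

```bash
python3 -m jog '{"delta_rot":[[0,0,0],[0,0,0],[0,0,0]],"translation":[[0,0,10],[0,0,22],[0,0,22]],"hand":[-1,-1,-1]}'; python3 -m jog '{"delta_rot":[[0,0,-0.03],[0,0,-0.06],[0,0,-0.09],[0,0,-0.12],[0,0,-0.15]],"translation":[[0,-4,0],[0,-8,0],[-1,-13,0],[-2,-17,0],[-2,-21,0]],"hand":[-1,-1,-1,-1,-1]}';python3 -c "
from h import *
st()
for a in (89,93,97):plan(a,z=155)
im=optics.get_image('side')[:,:,::-1]
im=cv2.resize(im[140:340,220:440],None,fx=3,fy=3,interpolation=cv2.INTER_CUBIC);cv2.imwrite('pics/s3.png',im)"
```

```text
t: 3.55
ee_pos: [600.5, 76.7, 152.2]
orientation: [-2.454, -1.958, 0.006]
ft_force: [-0.5, -1.0, 0.1]
width: 0.5
t: 4.05
ee_pos: [581.3, 79.5, 154.9]
orientation: [2.3, 2.139, 0.001]
ft_force: [0.4, -0.8, -0.7]
width: 0.6
t 4.05 p [581.3  79.5 154.9] az 85.7 r 143.4 F [ 0.4 -0.8 -0.7] tilt [ 0.001 -0.    -1.   ] q [ 0.12  0.42  1.75 -0.    0.98  0.19]
az 89 shift [ 0.4 -8.3 -0.1] rz -0.055
az 93 shift [ -0.5 -18.3  -0.1] rz -0.125
az 97 shift [ -2.1 -28.3  -0.1] rz -0.195
```

View pics/s3.png

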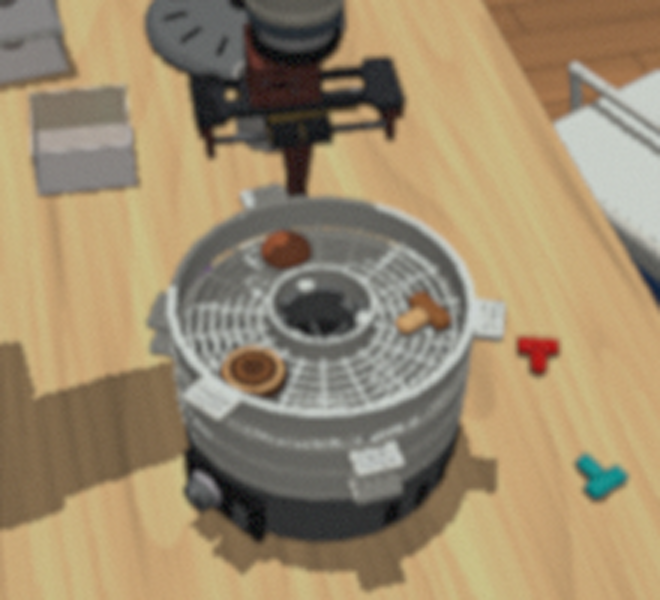

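Now it works: the fingers are behind the rim and the tray is turning counter-clockwise. The fingertips are about 20 mm shorter than the reported TCP. I'll keep pushing; the finger should end at an azimuth of about 139°.

```bash
python3 -m jog '{"delta_rot":[[0,0,-0.06],[0,0,-0.125],[0,0,-0.18],[0,0,-0.24],[0,0,-0.3]],"translation":[[0,-8,0],[0,-18,0],[-2,-26,0],[-4,-35,0],[-6,-43,0]],"hand":[-1,-1,-1,-1,-1]}';python3 -c "
from h import *
st()
for a in (106,112,118):plan(a,z=157)"
```

```text
t: 4.6
ee_pos: [538.0, 76.8, 154.8]
orientation: [1.954, 2.459, 0.001]
ft_force: [0.4, -0.2, 0.3]
width: 0.4
t 4.6 p [538.   76.8 154.8] az 103.1 r 144.0 F [ 0.4 -0.2  0.3] tilt [ 0.  0. -1.] q [ 0.12  0.36  1.84  0.    0.94 -0.11]
az 106 shift [-0.2 -7.4 -2.2] rz -0.051
az 112 shift [ -1.8 -22.4  -2.2] rz -0.156
az 118 shift [ -4.9 -37.1  -2.3] rz -0.261
```

```bash
python3 -m jog '{"delta_rot":[[0,0,-0.05],[0,0,-0.1],[0,0,-0.156],[0,0,-0.21],[0,0,-0.261]],"translation":[[0,-7,0],[-1,-15,0],[-2,-22,0],[-3,-30,0],[-5,-37,0]],"hand":[-1,-1,-1,-1,-1]}';python3 -c "
from h import *
st()
for a in (121,124,127,130,133):plan(a,z=157)"
```

```text
t: 5.1
ee_pos: [503.1, 63.7, 154.8]
orientation: [1.618, 2.693, 0.001]
ft_force: [0.2, 0.9, 0.2]
width: 0.7
t 5.1 p [503.1  63.7 154.8] az 117.9 r 143.9 F [0.2 0.9 0.2] tilt [ 0.  0. -1.] q [ 0.1   0.31  1.92  0.    0.92 -0.39]
az 121 shift [-0.1 -7.7 -2.2] rz -0.052
az 124 shift [ -0.7 -15.2  -2.2] rz -0.105
az 127 shift [ -1.7 -22.7  -2.2] rz -0.157
az 130 shift [ -3.1 -30.1  -2.2] rz -0.209
az 133 shift [ -4.9 -37.4  -2.2] rz -0.262
```

```bash
python3 -m jog '{"delta_rot":[[0,0,-0.052],[0,0,-0.105],[0,0,-0.157],[0,0,-0.209],[0,0,-0.209]],"translation":[[0,-8,-1],[-1,-15,-2],[-2,-23,-2],[-3,-30,-2],[-3,-30,-2]],"hand":[-1,-1,-1,-1,-1]}';python3 -c "
from h import *
st()
for a in (133,136,139):plan(a,z=157)
im=optics.get_image('top')[:,:,::-1];cv2.imwrite('pics/top4.png',im);cv2.imwrite('pics/t4.png',cv2.resize(im[125:295,250:450],None,fx=3.5,fy=3.5,interpolation=cv2.INTER_CUBIC))"
```

```text
t: 5.6
ee_pos: [477.5, 46.7, 156.7]
orientation: [-1.331, -2.845, 0.0]
ft_force: [0.4, -0.1, -0.3]
width: 0.3
t 5.6 p [477.5  46.7 156.7] az 130.2 r 144.2 F [ 0.4 -0.1 -0.3] tilt [-0. -0. -1.] q [ 0.07  0.26  1.97 -0.    0.9  -0.62]
az 133 shift [-0.4 -7.1 -0.3] rz -0.055
az 136 shift [ -1.  -14.6  -0.3] rz -0.107
az 139 shift [ -2.  -22.1  -0.3] rz -0.16
```

View pics/t4.png

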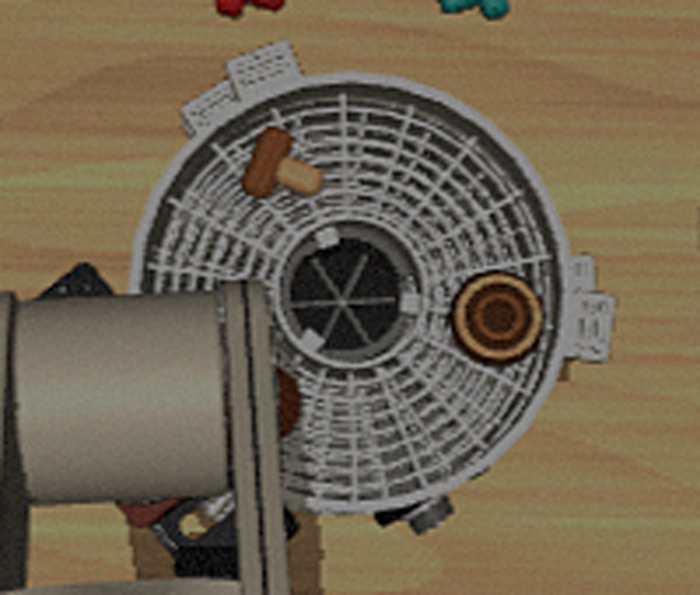

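The tray has turned about 50° with all the mushrooms aboard; about 9–10° is left. I'll creep the rest and watch the force.

```bash
python3 -m jog '{"delta_rot":[[0,0,-0.028],[0,0,-0.055],[0,0,-0.08],[0,0,-0.107],[0,0,-0.125]],"translation":[[0,-4,0],[0,-7,0],[-1,-11,0],[-1,-15,0],[-1,-17,0]],"hand":[-1,-1,-1,-1,-1]}';python3 -c "
from h import *
st()
for a in (138,139,140,141,142):plan(a,z=157)"
```

```text
t: 6.15
ee_pos: [466.0, 35.4, 156.7]
orientation: [1.152, 2.922, 0.0]
ft_force: [-0.2, -1.2, -0.4]
width: 0.9
t 6.15 p [466.   35.4 156.7] az 136.6 r 143.9 F [-0.2 -1.2 -0.4] tilt [ 0.  0. -1.] q [ 0.05  0.25  2.    0.    0.89 -0.77]
az 138 shift [ 0.1 -3.6 -0.3] rz -0.018
az 139 shift [ 0.  -6.1 -0.3] rz -0.035
az 140 shift [-0.1 -8.6 -0.3] rz -0.053
az 141 shift [ -0.2 -11.1  -0.3] rz -0.07
az 142 shift [ -0.4 -13.6  -0.3] rz -0.088
```

```bash
python3 -m jog '{"delta_rot":[[0,0,-0.01],[0,0,-0.018],[0,0,-0.027],[0,0,-0.035],[0,0,-0.035]],"translation":[[0,-2,0],[0,-3.5,0],[0,-5,0],[0,-6,0],[0,-6,0]],"hand":[-1,-1,-1,-1,-1]}';python3 -c "
from h import *
st()
a=cv2.imread('pics/top4.png');b=optics.get_image('top')[:,:,::-1];cv2.imwrite('pics/top5.png',b)
# wall brightness template: compare tray tab regions for yaw/z hypotheses by saturation
s=cv2.cvtColor(cv2.GaussianBlur(b,(3,3),0),cv2.COLOR_BGR2HSV)[:,:,1].astype(float)
for z in(198,186):
  L=[]
  for y in range(-12,14,1):
    v=[]
    for k in (33,-87):
        az=np.radians(k+y);e=np.array([np.cos(az),np.sin(az)]);t=np.array([-e[1],e[0]])
        f=lambda r,w:np.mean([cv2.remap(s,*[c.astype(np.float32) for c in px('top',np.array([[*(C+e*r_+t*w_),z] for r_ in r for w_ in w])).T],1).mean()])
        v.append(f((147,144),(24,)) +f((147,144),(-24,))-2*f((147,144,140),(-17,-8,0,8,17)))
    L.append(int(sum(v)))
  print(z,L)
"
```

```text
t: 6.65
ee_pos: [461.7, 30.9, 156.6]
orientation: [1.1, 2.942, 0.0]
ft_force: [1.1, 0.3, 0.3]
width: 0.7
t 6.65 p [461.7  30.9 156.6] az 139.1 r 144.1 F [1.1 0.3 0.3] tilt [ 0.  0. -1.] q [ 0.04  0.24  2.01 -0.    0.89 -0.81]
198 [-22, 4, 34, 52, 80, 114, 128, 203, 343, 386, 329, 208, 149, 126, 90, 94, 92, 49, 32, 20, -26, -69, -72, -94, -150, -155]
186 [-33, -4, 17, 46, 79, 102, 128, 206, 307, 359, 292, 206, 145, 120, 113, 98, 83, 68, 49, 30, -8, -43, -66, -103, -138, -138]
```

The tabs are at about 30° (mod 120), so the tray is still up and needs about 2–3° more.

```bash
cat >> h.py <<'E'
def yaw():
    b=optics.get_image('top')[:,:,::-1]
    s=cv2.cvtColor(cv2.GaussianBlur(b,(3,3),0),cv2.COLOR_BGR2HSV)[:,:,1].astype(np.float32)
    for z in(198,186):
        L=[];Y=np.arange(24,42,.5)
        for y in Y:
            v=0
            for k in (0,-120):
                az=np.radians(k+y);e=np.array([np.cos(az),np.sin(az)]);t=np.array([-e[1],e[0]])
                f=lambda r,w:cv2.remap(s,*px('top',np.array([[*(C+e*r_+t*w_),z] for r_ in r for w_ in w])).astype(np.float32).T,1).mean()
                v+=f((147,144),(24,-24))-f((147,144,140),(-17,-8,0,8,17))
            L.append(v)
        print('z',z,'best yaw',Y[np.argmax(L)],'score',round(float(max(L))))
    return b
E
python3 -m jog '{"delta_rot":[[0,0,-0.01],[0,0,-0.02],[0,0,-0.03],[0,0,-0.03]],"translation":[[0,-1.5,0],[0,-3,0],[0,-4.5,0],[0,-4.5,0]],"hand":[-1,-1,-1,-1]}';python3 -c "
from h import *
st();yaw()
for a in (141,142,143):plan(a,z=157)"
```

```text
t: 7.1
ee_pos: [458.6, 27.4, 156.6]
orientation: [-1.056, -2.959, 0.0]
ft_force: [0.3, 0.9, -0.4]
width: 0.3
t 7.1 p [458.6  27.4 156.6] az 140.9 r 144.2 F [ 0.3  0.9 -0.4] tilt [-0. -0. -1.] q [ 0.03  0.24  2.02 -0.    0.89 -0.85]
z 198 best yaw 31.5 score 195
z 186 best yaw 31.5 score 167
az 141 shift [-0.2 -0.3 -0.4] rz -0.005
az 142 shift [-0.2 -2.8 -0.4] rz -0.023
az 143 shift [-0.3 -5.3 -0.4] rz -0.04
```

```bash

python3 -m jog '{"delta_rot":[[0,0,-0.009],[0,0,-0.018],[0,0,-0.018]],"translation":[[0,-1.3,0],[0,-2.6,0],[0,-2.6,0]],"hand":[-1,-1,-1]}';python3 -c "
from h import *
st();yaw()"
python3 -m jog '{"delta_rot":[[0,0,-0.009],[0,0,-0.018],[0,0,-0.018]],"translation":[[0,-1.3,0],[0,-2.6,0],[0,-2.6,0]],"hand":[-1,-1,-1]}';python3 -c "
from h import *
st();cv2.imwrite('pics/top6.png',yaw())"
```

```text
t: 7.45
ee_pos: [456.7, 25.4, 156.5]
orientation: [-1.029, -2.968, 0.001]
ft_force: [-0.0, 0.1, 0.9]
width: 0.1
t 7.45 p [456.7  25.4 156.5] az 142.0 r 144.4 F [-0.   0.1  0.9] tilt [-0.001 -0.    -1.   ] q [ 0.03  0.23  2.02 -0.    0.89 -0.87]
z 198 best yaw 34.0 score 156
z 186 best yaw 34.5 score 191
t: 7.8
ee_pos: [455.5, 23.5, 156.6]
orientation: [1.002, 2.977, 0.0]
ft_force: [-0.1, 2.5, -0.9]
width: 0.5
t 7.8 p [455.5  23.5 156.6] az 142.9 r 144.2 F [-0.1  2.5 -0.9] tilt [ 0.  0. -1.] q [ 0.03  0.23  2.02  0.    0.89 -0.9 ]
z 198 best yaw 34.0 score 155
z 186 best yaw 34.5 score 195
```

At z=186 the match is now better, the yaw holds at 34° and the force is rising: it dropped. I'll back off, lift and check.

```bash

python3 -m jog '{"delta_rot":[[0,0,0],[0,0,0],[0,0,0],[0,0,0],[0,0,0]],"translation":[[0,6,0],[0,15,0],[20,18,0],[45,18,0],[70,18,-20]],"hand":[-1,-1,-1,-1,-1]}'
python3 -m jog '{"delta_rot":[[0,0,0],[0,0,0],[0,0,0],[0,0,0],[0,0,0]],"translation":[[20,0,-40],[40,0,-80],[65,0,-120],[90,0,-130],[110,0,-130]],"hand":[-1,-1,-1,-1,-1]}'
python3 - <<'E'
from h import *
st();b=yaw()
o=np.array([250,125]);im=cv2.resize(b[125:295,250:450],None,fx=2,fy=2,interpolation=cv2.INTER_CUBIC)
s=optics.get_image('side')[:,:,::-1];so=np.array([220,160]);sm=cv2.resize(s[160:330,220:420],None,fx=2,fy=2,interpolation=cv2.INTER_CUBIC)
for z,col in((186,(0,255,0)),):
    for q in outl(C,z,np.radians(34)):
        cv2.polylines(im,[((px('top',q)-o)*2).round().astype(int)],False,col,1)
        cv2.polylines(sm,[((px('side',q)-so)*2).round().astype(int)],False,col,1)
cv2.imwrite('pics/fin.png',np.hstack([im,sm]))
E
```

```text
t: 8.35
ee_pos: [408.7, 80.7, 175.0]
orientation: [-1.002, -2.973, 0.004]
ft_force: [-0.3, 0.1, 0.3]
width: 0.4
t: 8.85
ee_pos: [323.5, 148.2, 309.0]
orientation: [1.001, 2.974, 0.005]
ft_force: [-0.1, 0.8, -0.7]
width: 0.4
t 8.85 p [323.5 148.2 309. ] az 139.4 r 325.3 F [-0.1  0.8 -0.7] tilt [ 0.005  0.002 -1.   ] q [ 0.4  -0.15  2.03  0.    1.25 -0.53]
z 198 best yaw 34.0 score 156
z 186 best yaw 34.5 score 193
```

View pics/fin.png

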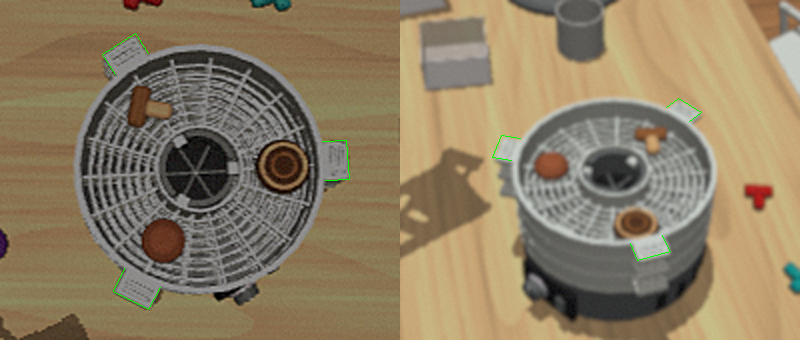

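All three tabs match the outlines for home height (z = 186 mm) in both views, right over the tabs below. The three mushrooms are on the tray and the arm is clear, so I'm handing in.

```bash
python3 -c "
from workcell import ctrl
print(ctrl.close_job())"
```

```text
the job is handed in; nothing more can be done
None
```

The top tray is down on the tray below and locked, and I handed the job in at about 9 s of robot time. I pushed one grip tab counter-clockwise by about 61° with the closed fingers until the tray dropped, then backed off and lifted clear.

**Last checks**
- **Tray height and position:** in both cameras all three tabs match the outline for home height (rim at 186 mm), directly over the tabs below. The measured yaw stayed at 34–34.5° under a further 1° push and after I backed off. My early fit of the lower tabs gave 34.2°.
- **Mushrooms and bystanders:** the cap, bracket and bolete are all lying on the mesh. The mug and box are in that last view. I did not look at the dish, jar and brush again, but the arm never went near them.
- **Forces:** contact readings stayed under about 3 N, and the arm was touching nothing at the end.

**What disagreed**
- **First push missed:** it went over the tab without touching it, because the visible fingertips sit about 20 mm above the reported TCP. I worked about 22 mm lower after that.
- **Drop point:** my readings put it 1–2° later than my working target of 33°. That is within the measuring error.

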